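# Start the hotplate stirrer

### The arm

A 7-joint arm with a two-finger parallel gripper is mounted at the origin on the work surface. World frame = base frame: x ahead of the robot, y to its left, z up, the work surface at z = 0. Lengths are in m, angles in rad, forces in N, time in s.
With the tool pointing down it reaches from about 0.425 to 0.8 m from the base axis. Payload 8.3 kg.
Tool frame: the origin (TCP) lies on the centre line of the jaws, within the pads' length; the fingertips stand 8 mm ahead of it and the grasp point (between the pads) lies 11 mm behind it; z points along the fingers, y is the line along which they close (so a half turn about z gives the same grasp; the last joint's range is limited). The gripper opens to 85 mm and grips with 20 to 120 N. Pads are 22 mm wide; open, the fingers measure 114 mm over their backs; the gripper's body (76 mm by 85 mm) begins 54 mm behind the grasp point. The pads swing forward as they close: fully open they stand 13 mm farther back than shut.
Start: joints at [-1.242, 0.383, 0.016, 1.37, -0.006, 1.388, -0.046], TCP at [0.239, 0.578, 0.239] pointing down, gripper open.
Joint ranges: [-2.95, 2.95], [-0.25, 2.06], [-1.52, 1.56], [0.18, 2.33], [-1.44, 4.58], [0.02, 2.06], [-3.01, 3.01]. Speed limits (rad/s): [2.39, 2.39, 3.01, 3.01, 3.14, 3.14, 3.14].

### API

Orientations are given as a unit quaternion [w, x, y, z].
In Python, from rig import get_obs, camera, camera_params, finish_job gives the robot as it stands.
- The arm moves only by the shell command python3 -m pendant 'ROWS' [OPENING] [FORCE]. ROWS is JSON, a list of rows, each an object with "dp": the shift along the world's x, y, z in units of 0.2 m (1.0 is 0.2 m), a list of three; "spin": the turn about the world's z in units of 180 degrees (1.0 is 180 degrees). A call has 1 to 8 rows; each row shifts and turns the commanded pose from where the row before left it; what a row does not reach is not made up. A row lasts 1/10 s, in which the tool goes at most 50 mm and 8.59 degrees, less where a joint would pass 70% of its speed; a pose out of reach is approached as far as the arm can. A call with a number of a shift or a turn outside -1 to 1 is refused whole. A call with a gripper value outside its range is refused whole. OPENING is the finger opening in mm, from 0 to 85.4, set as the call begins (- or left out, the last holds). The fingers move at their own pace and stop on an object; FORCE is the grip in N (left out, the last holds). Time passes only in rows, so rows that do not move let the fingers close. It gives the time, the measured TCP pose, the force, the opening and the grip force at its end, in the units of the state.
- get_obs(): the state, without advancing time (a new reading comes with each control period).
- camera(name): name is "side" or "top"; returns (picture, depth): 384x512x3 uint8, blue, green, red; 384x512 float32, m along the optical axis (not along the pixel's ray), 0 where there is no reading.
- camera_params(name): a dict with "fov_y" (degrees; the focal length in pixels is half the picture's height over the tangent of half this angle, whatever the lens; pixels are square), "cx", "cy" (the principal point, pixels), "dist_coeffs" ([k1, k2, p1, p2, k3] as OpenCV has them; the pictures are not rectified), "extrinsics" (4x4, takes a point from world to camera coordinates). Camera axes: x right, y down, z forward; pixel columns grow to the right and rows downward; lengths in m; the calibration is good to about 2 mm. A picture is of the moment at which its call begins. camera_params takes no time and is no camera call.
- finish_job(): hands the job in; it is judged then, once.
The state is a dict: "clock": time; "q": joint angles; "joint_vel": joint speeds; "joint_torque": joint torques, N m; "tcp_pos": TCP position; "tcp_rot": TCP orientation; "force": force on the tool from outside, world axes, zero at the start; "moment": the same for the moment, N m; "grip_width": finger opening in m; "gripper_force": force on a finger pad.
Only numpy, scipy, OpenCV 4.12 (cv2) and the standard library are available. Lean on these libraries where they do the work, as an engineer would, in place of code of your own. Each camera call takes 0.05 s, during which the arm holds its last target. There are 200 camera calls.

### The job

Start the hotplate stirrer with a fingertip, by pushing down the upper (on) end of its three black rocker switches: first the mains (the wide one in the middle), then the stirring (right-hand one as you face the panel), and last the heating (left-hand one), so that it never heats without stirring. Each rocker must click fully over and stay on. Do not turn the two setting knobs or lift or shift the foil-wrapped beaker and the other things about the stirrer; finish with the hand clear.

Things in the scene. Friction and masses are not known exactly. Their poses are not given: they have to be found in the camera images.
- stirrer: Blue hotplate stirrer, fixed, 315 mm deep (x), 220 wide (y), 104 high. Origin on the bench under its middle; x points from the control panel to the back, y to the operator's left. Panel: a flat slope on the front, from x -160, height 30 mm, rising 20 deg over 120 mm of slope. Rocker pivots 24 mm up the slope, knob axes 92 mm up it (y +62, -62). White plate, 180 mm square: centre x +58, top 104.
- mains (a joint): Mains rocker, middle (machine y 0), black, 32 mm long up the slope, 22 wide; hinges about a level line across its middle. 0 = off (upper end raised, 9 mm over the panel), 0.32 rad = on (upper half flat, 4 mm over the panel). Snap switch: the upper end needs about 6 N at first, then less; past 0.16 it goes over by itself and stays. Its two faces form a shallow V.
- stir (a joint): Stirring rocker, the right-hand one (machine y -62 mm), black, 32 mm long, 15 mm wide; works like the mains rocker: 0 off, 0.32 rad on.
- heat (a joint): Heating rocker, the left-hand one (machine y +62 mm), black, 32 mm long, 15 mm wide; works like the mains rocker: 0 off, 0.32 rad on.
- mains_on (a point): Point on the face of the mains rocker's upper (on) end, 12 mm from its middle, 4 mm short of its end, on its centre line; sinks about 4 mm square to the panel as the rocker goes over. Axes turn with the rocker; when off: x up the panel's slope, y to the operator's left, z out of the panel.
- stir_on (a point): The same point on the stirring rocker.
- heat_on (a point): The same point on the heating rocker.
- stir_knob_mark (a point): Outer end of the white pointer line on the stirring-speed knob (right), 17 mm from its axis. The knob is a blue disc, 40 mm across, with a bar grip, 20 mm high over the panel; a light touch from the side turns it (0.03 N m). It may start at any angle; leave it as set.
- heat_knob_mark (a point): The same point on the temperature knob (left).
- foil_beaker: Beaker wrapped all over in kitchen foil, 86 mm wide, 105 mm high, about 0.45 kg, standing loose on the white plate. Origin under its centre. Leave alone.
- glass_beaker: Empty glass beaker, 68 mm wide, 90 mm high, loose on the bench beside the stirrer. Origin under its centre. Leave alone.
- jar: Small amber glass jar with white cap, 52 mm wide, 62 mm high, loose on the bench beside the stirrer. Origin under its centre. Leave alone.
- stir_bar: White stirring bar, 40 mm long, 8 mm thick, lying loose on the bench in front of the stirrer. Origin under its centre, x along it. Leave alone.

How it is judged:
By the outcome, as a careful person would: the job done as asked, in the order asked, and still so for the second after the job is handed in, with the robot touching nothing.
It also fails if it takes over 37 s, if anything falls off the work surface, if the arm or the gripper's body presses on something with over 40 N, if the wrist force passes 120 N, or if a joint passes its speed limit or range.

## Working session

There is one attempt and no reset: what is moved stays moved. The work goes in short steps, Python scripts to look and compute and a shell command to move; the robot and the scene stay as the last step left them, time stands still between calls to the robot, and variables do not carry over. Pictures are saved under pics/ and viewed, at most 10 in all, crops included, and the job is handed in when it is done.

```bash
mkdir -p pics
cat > h.py <<'E'
import numpy as np, cv2
from rig import *
E
python3 - <<'E'
from h import *
print(get_obs())
for n in("side","top"):
    p,d=camera(n); cv2.imwrite(f"pics/{n}0.png",p); np.save(f"{n}0.npy",d)
    print(n,camera_params(n),(d>0).mean())
E
```

```text
{'clock': 0.0, 'q': array([-1.2418915 ,  0.38425069,  0.01638663,  1.3711896 , -0.00631982,
        1.38819238, -0.04650136]), 'joint_vel': array([-0.00045271, -0.00041397, -0.00024532, -0.00061237, -0.00150533,
       -0.00023883,  0.00059345]), 'joint_torque': array([-4.41922584e-04, -6.27583265e+01,  8.43948685e-01, -3.71820867e+01,
        1.64054451e-02,  1.41711606e-02,  7.57322738e-06]), 'tcp_pos': array([0.23843758, 0.5771895 , 0.23825508]), 'tcp_rot': array([-1.82638631e-04,  1.94628716e-01,  9.80876481e-01, -9.78634694e-04]), 'force': array([-0.18688131,  0.96824028,  0.13305855]), 'moment': array([-0.03615589,  0.00275622, -0.0366805 ]), 'gripper_force': 0.0, 'grip_width': 0.08555451826735572}
side {'fov_y': 45.89301241363306, 'cx': 251.26247820235557, 'cy': 189.3704464518747, 'dist_coeffs': array([-0.15773806,  0.        ,  0.        ,  0.        ,  0.        ]), 'extrinsics': array([[ 0.76534428, -0.64342652, -0.01582551, -0.432236  ],
       [-0.49342986, -0.57078374, -0.65630244,  0.39222992],
       [ 0.41324945,  0.5101061 , -0.75433193,  0.98621027],
       [ 0.        ,  0.        ,  0.        ,  1.        ]])} 0.9961598714192709
top {'fov_y': 55.64401110530905, 'cx': 256.50339455235434, 'cy': 191.17230768047023, 'dist_coeffs': array([0.03450749, 0.        , 0.        , 0.        , 0.        ]), 'extrinsics': array([[ 0.02393976, -0.99952134,  0.01959562,  0.02435412],
       [-0.98352542, -0.0270607 , -0.17873293,  0.61445772],
       [ 0.17917765, -0.01499396, -0.98370247,  0.70763755],
       [ 0.        ,  0.        ,  0.        ,  1.        ]])} 0.9960530598958334
```

View pics/top0.png

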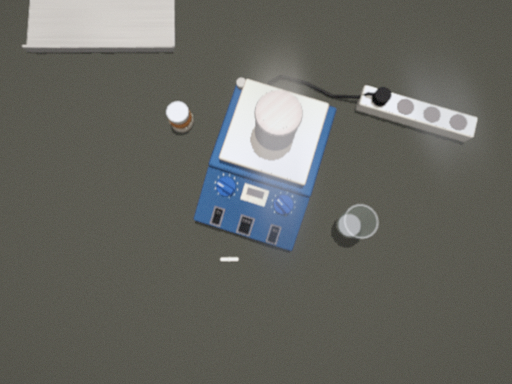

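View pics/side0.png

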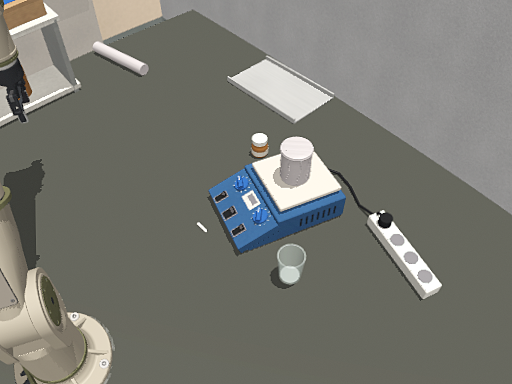

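The top view shows the stirrer with its panel facing the robot. The rockers are at about (217,216) heat, (245,226) mains and (273,235) stir. I'll zoom in on both views and measure.

```bash
python3 - <<'E'
from h import *
a=cv2.imread("pics/top0.png")[165:255,185:320]; b=cv2.imread("pics/side0.png")[165:255,195:330]
cv2.imwrite("pics/crop.png",np.vstack([cv2.resize(x,None,fx=3.3*1,fy=3.3,interpolation=cv2.INTER_CUBIC) for x in(a,b)]))
E
cat >> h.py <<'E'
def K(n):
    P=camera_params(n); f=192/np.tan(np.radians(P["fov_y"]/2))
    return np.array([[f,0,P["cx"]],[0,f,P["cy"]],[0,0,1]]),np.array(P["dist_coeffs"]),np.array(P["extrinsics"])
def rays(n,uv):
    k,d,E=K(n); u=cv2.undistortPoints(np.array(uv,float).reshape(-1,1,2),k,d)[:,0]
    R,t=E[:3,:3],E[:3,3]; return -R.T@t, np.c_[u,np.ones(len(u))]@R
def onz(n,uv,z):
    o,v=rays(n,uv); return o+v*((np.asarray(z)-o[2])/v[:,2])[:,None]
def proj(n,X):
    k,d,E=K(n); return cv2.projectPoints(np.array(X,float).reshape(-1,3),cv2.Rodrigues(E[:3,:3])[0],E[:3,3],k,d)[0][:,0]
def tri(uvs):
    A=[];B=[]
    for n,uv in uvs.items():
        o,v=rays(n,[uv]); v=v[0]/np.linalg.norm(v[0]); M=np.eye(3)-np.outer(v,v); A.append(M);B.append(M@o)
    return np.linalg.lstsq(np.vstack(A),np.hstack(B),rcond=None)[0]
E
python3 - <<'E'
from h import *
for n in("top","side"):
    p=cv2.imread(f"pics/{n}0.png"); d=np.load(f"{n}0.npy")
    h=cv2.cvtColor(p,cv2.COLOR_BGR2HSV)
    m=cv2.inRange(h,(100,140,50),(125,255,255))
    m=cv2.morphologyEx(m,cv2.MORPH_OPEN,np.ones((2,2)))
    cs,hi=cv2.findContours(m,cv2.RETR_CCOMP,cv2.CHAIN_APPROX_NONE)
    for c,hh in zip(cs,hi[0]):
        if hh[3]>=0 and cv2.contourArea(c)>25:
            (u,v),s,an=cv2.minAreaRect(c); print(n,"hole",round(u,1),round(v,1),np.round(s,1),round(an,1),cv2.contourArea(c))
    w=cv2.inRange(h,(0,0,150),(179,60,255))
    cs,_=cv2.findContours(w,cv2.RETR_EXTERNAL,cv2.CHAIN_APPROX_NONE)
    for c in cs:
        if cv2.contourArea(c)>3000: print(n,"plate?",np.round(cv2.boxPoints(cv2.minAreaRect(c)),1).tolist(),cv2.contourArea(c))
E
```

```text
top hole 217.5 186.5 [12.7 11.3] 45.0 86.0
top plate? [[211.89999389648438, 161.5], [237.89999389648438, 74.69999694824219], [329.79998779296875, 102.19999694824219], [303.79998779296875, 189.0]] 7760.0
top plate? [[22.0, 0.0], [174.0, 0.0], [174.0, 47.0], [22.0, 47.0]] 6860.0
side hole 253.6 204.0 [27.  17.4] 54.2 319.5
side hole 240.8 177.2 [5.7 7.8] 45.0 26.5
side plate? [[248.8000030517578, 163.1999969482422], [301.79998779296875, 127.80000305175781], [341.70001220703125, 187.5], [288.6000061035156, 222.89999389648438]] 3680.5
side plate? [[-13.300000190734863, 18.399999618530273], [148.6999969482422, -34.599998474121094], [180.1999969482422, 61.79999923706055], [18.299999237060547, 114.9000015258789]] 7386.5
```

View pics/crop.png

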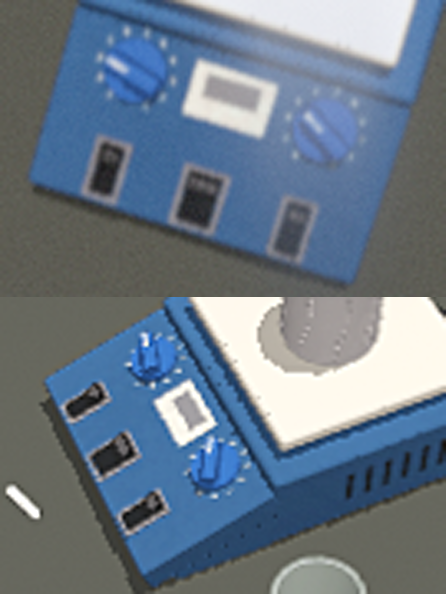

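Run:
```python
from h import *
from scipy.optimize import least_squares
seeds={"top":[(217.4,215.9),(246.2,224.7),(274.1,234.4)],"side":[(220.8,196.5),(229.2,212.6),(238.3,229.5)]}
C={}
for n in seeds:
    p=cv2.imread(f"pics/{n}0.png"); h=cv2.cvtColor(p,cv2.COLOR_BGR2HSV); out=[]
    for s in seeds[n]:
        m=(h[...,1]<120).astype(np.uint8)
        k,l,st,ce=cv2.connectedComponentsWithStats(m,connectivity=4)
        i=min(range(1,k),key=lambda i:np.hypot(*(ce[i]-s))); out.append(ce[i]); print(n,ce[i],st[i])
    C[n]=out
for i in range(3): print("tri",tri({n:C[n][i] for n in C}))
c,s=np.cos(np.radians(20)),np.sin(np.radians(20))
def pan(u,y,w): return [-.160+u*c-w*s,y,.030+u*s+w*c]
M=np.array([pan(.024,y,.003) for y in(.062,0,-.062)])
def T(q,X): 
    a=q[2]; R=np.array([[np.cos(a),-np.sin(a),0],[np.sin(a),np.cos(a),0],[0,0,1]]); return X@R.T+[q[0],q[1],0]
f=lambda q:np.concatenate([(proj(n,T(q,M))-C[n]).ravel() for n in C])
r=least_squares(f,[.5,0,-.3]); q=r.x; print("pose",q,np.round(r.fun,1))
P=np.array([[.058+a,b,.104] for a,b in((-.09,.09),(.09,.09),(.09,-.09),(-.09,-.09))])
for n in C: print(n,"plate corners",proj(n,T(q,P)).round(1).tolist(),"knobs",proj(n,T(q,np.array([pan(.092,y,.02) for y in(.062,-.062)]))).round(1).tolist())
on=T(q,np.array([pan(.024+.012*.95,y,.0085) for y in(.062,0,-.062)])); print("on pts",on)
# depth check
for n in C:
    D=np.load(f"{n}0.npy"); E=K(n)[2]
    for X in T(q,M): 
        u,v=proj(n,X)[0].round().astype(int); print(n,D[v,u],(E[:3,:3]@X+E[:3,3])[2])
np.save("q.npy",q)
o=get_obs(); 
from scipy.spatial.transform import Rotation as Ro
w,x,y,z=o["tcp_rot"]; print(Ro.from_quat([x,y,z,w]).as_matrix().round(3))
```

```text
top [228.6 196.8] [228 196   2   3   5]
top [256. 215.] [256 215   1   1   1]
top [262. 230.] [262 230   1   1   1]
side [236.5 191. ] [235 191   4   1   4]
side [237.66666667 229.90151515] [230 223  17  15 132]
side [237.66666667 229.90151515] [230 223  17  15 132]
tri [0.59844976 0.09888436 0.05553159]
tri [ 0.5641882   0.04341299 -0.03294555]
tri [0.53713125 0.02490663 0.00603134]
pose [ 0.66678468 -0.0397149  -0.71245239] [  0.6  -0.   -5.3   1.3  10.7   6.2   2.2   2.8   0.4 -18.5  -0.4   0.3]
top plate corners [[253.5, 143.7], [311.9, 82.0], [379.5, 138.3], [321.7, 203.5]] knobs [[247.5, 172.9], [293.1, 213.6]]
side plate corners [[277.6, 170.7], [344.0, 170.8], [352.8, 224.3], [279.5, 224.4]] knobs [[259.7, 184.4], [259.7, 221.1]]
on pts [[ 0.6092055   0.09195021  0.0500949 ]
 [ 0.56867662  0.04503102  0.0500949 ]
 [ 0.52814774 -0.00188816  0.0500949 ]]
top 0.75938654 0.7737719016873312
top 0.7615914 0.7672135368100773
top 0.7587932 0.7606551719328234
side 1.2382464 1.2541030676539842
side 1.2051083 1.213420768070563
side 1.1694895 1.1727384684871422
[[-0.924  0.382 -0.001]
 [ 0.382  0.924 -0.002]
 [-0.    -0.002 -1.   ]]
```

```bash
cat > fit.py <<'E'
from h import *
from scipy.optimize import least_squares
seeds={"top":[(217.4,215.9),(246.2,224.7),(274.1,234.4)],"side":[(220.8,196.5),(229.2,212.6),(238.3,229.5)]}
C={}
for n in seeds:
    p=cv2.imread(f"pics/{n}0.png").astype(float); br=p[...,0]-p[...,2]; out=[]
    for s in seeds[n]:
        x,y=int(s[0])-13,int(s[1])-13; R=cv2.resize(br[y:y+27,x:x+27].clip(0,255).astype(np.uint8),None,fx=4,fy=4,interpolation=cv2.INTER_LINEAR)
        g=(R<45).astype(np.uint8); k,l,st,ce=cv2.connectedComponentsWithStats(g,connectivity=4)
        i=max(range(1,k),key=lambda i:st[i,4]*(abs(ce[i]-54).max()<14)); c=(ce[i]+.5)/4-.5+[x,y]; out.append(c); print(n,c.round(1),st[i,2:]/[4,4,16])
    C[n]=out
for i in range(3): print("tri",tri({n:C[n][i] for n in C}).round(4))
c,s=np.cos(np.radians(20)),np.sin(np.radians(20))
def pan(u,y,w): return [-.160+u*c-w*s,y,.030+u*s+w*c]
M=np.array([pan(.024,y,.003) for y in(.062,0,-.062)])
P=np.array([[.058+a,b,.104] for a,b in((-.09,.09),(.09,.09),(.09,-.09),(-.09,-.09))])
def T(q,X):
    a=q[2]; R=np.array([[np.cos(a),-np.sin(a),0],[np.sin(a),np.cos(a),0],[0,0,1]]); return np.asarray(X)@R.T+[q[0],q[1],0]
E
cat > run.py <<'E'
from fit import *
f=lambda q:np.concatenate([(proj(n,T(q,M))-C[n]).ravel() for n in C])
r=least_squares(f,[.65,0,-.3]); q=r.x; print("pose",q,np.round(r.fun,1))
for n in C:
    print(n,"plate corners",proj(n,T(q,P)).round(1).tolist(),"knobs",proj(n,T(q,np.array([pan(.092,y,.02) for y in(.062,-.062)]))).round(1).tolist())
    D=np.load(f"{n}0.npy"); E=K(n)[2]
    for X in T(q,M):
        u,v=proj(n,X)[0].round().astype(int); print(n,D[v,u],(E[:3,:3]@X+E[:3,3])[2])
print("on",T(q,np.array([pan(.024+.012*.95,y,.0085) for y in(.062,0,-.062)])))
np.save("q.npy",q)
E
python3 run.py
```

```text
top [215.5 218.2] [ 21.25    23.     281.8125]
top [243.9 226.7] [ 22.     23.75  347.875]
top [271.8 236.7] [ 20.75   24.25  310.625]
side [214.1 197. ] [ 21.75    27.     271.4375]
side [218.4 200.1] [ 8.      4.25   21.5625]
side [227.5 217.3] [ 8.25   5.    23.875]
tri [0.5493 0.1281 0.0433]
tri [0.5262 0.0678 0.104 ]
tri [0.5102 0.0129 0.0995]
pose [ 0.67033642  0.03742137 -0.28386365] [-5.3  0.5 -5.6  1.  -5.3  0.1  2.6 -2.6  6.5 10.3  6.3 10.2]
top plate corners [[210.9, 160.1], [239.1, 79.8], [322.7, 105.3], [297.7, 187.4]] knobs [[217.5, 189.4], [276.0, 208.0]]
top 0.7684569 0.7646457907605803
top 0.7671768 0.7624269477854343
top 0.763475 0.7602081048102883
side plate corners [[247.5, 160.4], [305.0, 141.8], [337.4, 184.5], [275.9, 206.7]] knobs [[235.5, 178.4], [254.0, 210.9]]
side 1.2626826 1.2537523612299302
side 1.2246404 1.2162157411811163
side 1.182964 1.1786791211323027
on [[0.56324672 0.13324859 0.0500949 ]
 [0.54588258 0.0737298  0.0500949 ]
 [0.52851844 0.014211   0.0500949 ]]
```

```bash
sed -i 's/-13/-8/g; s/+27/+17/g; s/R<45/(R<cv2.threshold(R,0,255,cv2.THRESH_OTSU)[0])/; s/-54).max()<14/-34).max()<12/' fit.py; python3 run.py
python3 - <<'E'
import cv2,numpy as np
p=cv2.imread("pics/top0.png").astype(int); print((p[...,0]-p[...,2])[216:236,234:258])
E
```

```text
top [217.  215.2] [ 15.5     17.     194.1875]
top [245.3 224.1] [ 17.      17.     237.9375]
top [273.1 234. ] [ 15.5    17.    201.625]
side [219.6 197.3] [ 17.     14.25  119.125]
side [228.5 213.2] [ 17.      15.5    154.4375]
side [237.4 230.3] [ 16.5     14.75   129.4375]
tri [0.5598 0.1239 0.0366]
tri [0.5429 0.0633 0.0382]
tri [0.5244 0.0039 0.0388]
pose [ 0.67517772  0.02331185 -0.288723  ] [-0.2  1.1 -0.5  1.4 -0.1  0.6  1.6 -0.9  1.  -0.7  1.  -0.6]
top plate corners [[218.2, 157.8], [246.4, 77.7], [329.8, 103.6], [304.8, 185.4]] knobs [[224.5, 187.0], [282.8, 205.9]]
top 0.76203495 0.7658022307747745
top 0.761296 0.7635303267770676
top 0.75916415 0.7612584227793606
side plate corners [[252.2, 162.3], [309.9, 143.8], [342.6, 186.9], [280.9, 209.0]] knobs [[240.2, 180.3], [258.8, 213.1]]
side 1.2476139 1.249039510393506
side 1.2102673 1.2114268546395761
side 1.175383 1.1738141988856463
on [[0.56855494 0.11965832 0.0500949 ]
 [0.55090178 0.06022461 0.0500949 ]
 [0.53324862 0.0007909  0.0500949 ]]
[[85 85 85 83 84 73 32  2  5  3  3 10 18 29 34 45 62 64 73 73 79 77 76 77]
 [86
[... 721 characters left out ...]
19 10 18 66 83 80 75 74]
 [83 84 68 21  7 10 10  0 11  8  5  2  5  3  3 23 25 11 37 73 82 78 75 77]
 [87 84 54 16  7  8  3  7  3  3  7  4  3  9  6 20 25 14 55 81 79 78 79 78]
 [86 76 40  6 11  8  0  6  0  6  2  1  5  6 11 18 12 22 64 80 79 79 78 76]
 [86 69 27  2  5  8  1  0  3  4  5 12  6  4 19 16  6 36 75 81 78 77 76 77]
 [85 65 20  1  6  6  3  0  2  6  7  2  2  5 20 17 15 50 79 80 77 80 80 77]
 [65 58 23 13 13  8  9  4  6  0  1  3  6  7 11 11 21 64 81 82 81 78 79 78]
 [23 34 30 36 33 22 19 10  9  8  4  2  5  6  9  6 30 76 80 83 81 82 80 80]
 [-4  1  8 18 26 32 38 23 21 24 20 16  9  6  5  8 44 75 80 79 80 80 78 79]
 [-9 -7 -4 -7 -1  7 16 19 28 40 37 36 24 14 12 22 61 83 83 80 82 79 78 75]]
```

```bash
python3 -m pendant '[{"dp":[0.12,-0.2,0],"spin":0.03},{"dp":[0.12,-0.2,0]},{"dp":[0.12,-0.2,0]},{"dp":[0.12,-0.2,0]},{"dp":[0.12,-0.2,0]},{"dp":[0.12,-0.2,0]},{"dp":[0.12,-0.2,0]},{"dp":[0.12,-0.2,0]}]' 0 40
python3 -m pendant '[{"dp":[0.12,-0.2,-0.05]},{"dp":[0.12,-0.2,-0.1]},{"dp":[0.12,-0.2,-0.1]},{"dp":[0.12,-0.2,-0.1]}]'
```

```text
schema error: expected keys dp, spin
schema error: expected keys dp, spin
```

```bash
python3 -m pendant '[{"dp":[0.12,-0.2,0],"spin":0.03},{"dp":[0.12,-0.2,0],"spin":0},{"dp":[0.12,-0.2,0],"spin":0},{"dp":[0.12,-0.2,0],"spin":0},{"dp":[0.12,-0.2,0],"spin":0},{"dp":[0.12,-0.2,0],"spin":0},{"dp":[0.12,-0.2,0],"spin":0},{"dp":[0.12,-0.2,0],"spin":0}]' 0 40
```

```text
clock: 0.9
tcp_pos: [0.4311, 0.2557, 0.2391]
tcp_rot: [-0.0, 0.148, 0.989, -0.0]
force: [1.2, -0.5, 0.8]
grip_width: 0.0003
gripper_force: 0.0
```

```bash
python3 -m pendant '[{"dp":[0.12,-0.2,-0.02],"spin":0},{"dp":[0.12,-0.2,-0.12],"spin":0},{"dp":[0.12,-0.2,-0.12],"spin":0},{"dp":[0.12,-0.19,-0.15],"spin":0},{"dp":[0.12,-0.19,-0.18],"spin":0},{"dp":[0,0,0],"spin":0}]'
python3 - <<'E'
from h import *
o=get_obs(); tip=o["tcp_pos"]-[0,0,.008]
ims=[]
for n in("top","side"):
    p,d=camera(n); cv2.imwrite(f"pics/{n}1.png",p)
    u,v=proj(n,tip)[0]; print(n,u,v,proj(n,tip-[0,0,.08]))
    x,y=int(u)-50,int(v)-40; print(x,y)
    ims.append(cv2.resize(p[y:y+75,x:x+100],None,fx=4,fy=4,interpolation=cv2.INTER_CUBIC))
cv2.imwrite("pics/c1.png",np.vstack(ims))
E
```

```text
clock: 1.5
tcp_pos: [0.5425, 0.066, 0.1258]
tcp_rot: [-0.003, 0.152, 0.988, -0.003]
force: [0.1, -0.2, 0.3]
grip_width: -0.0003
gripper_force: 0.0
top 242.56528976383936 221.88459456988684 [[243.2511406 225.5216703]]
192 181
side 227.1715547545529 193.10472824994986 [[228.84735166 212.49130848]]
177 153
```

View pics/c1.png

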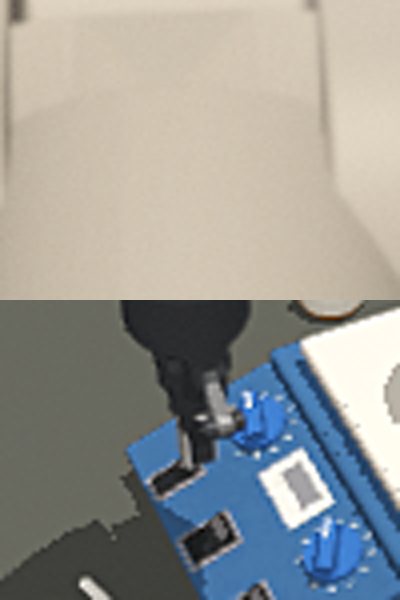

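```bash
python3 -m pendant '[{"dp":[0,-0.005,-0.1],"spin":0},{"dp":[0,0,-0.1],"spin":0},{"dp":[0,0,-0.06],"spin":0},{"dp":[0,0,0],"spin":0},{"dp":[0,0,0],"spin":0}]'
```

```text
clock: 2.1
tcp_pos: [0.5437, 0.0731, 0.0793]
tcp_rot: [0.0, 0.148, 0.989, 0.0]
force: [0.7, -0.1, 0.8]
grip_width: -0.0
gripper_force: 0.0
```

```bash
python3 -m pendant '[{"dp":[0.04,-0.07,0],"spin":0},{"dp":[0,0,-0.06],"spin":0},{"dp":[0,0,0],"spin":0},{"dp":[0,0,0],"spin":0}]'
python3 - <<'E'
from h import *
o=get_obs(); tip=o["tcp_pos"]-[0,0,.008]; print(o["tcp_pos"],o["force"])
p,d=camera("side"); cv2.imwrite(f"pics/side2.png",p); print(proj("side",tip))
cv2.imwrite("pics/c2.png",cv2.resize(p[180:240,200:270],None,fx=7,fy=7,interpolation=cv2.INTER_CUBIC))
E
```

```text
clock: 2.5
tcp_pos: [0.5509, 0.0589, 0.0662]
tcp_rot: [-0.001, 0.148, 0.989, 0.0]
force: [-0.8, 0.7, -0.2]
grip_width: -0.0004
gripper_force: 0.0
[0.55086599 0.05893508 0.06622176] [-0.84174458  0.71102678 -0.15948545]
[[232.57463311 207.71467253]]
```

View pics/c2.png

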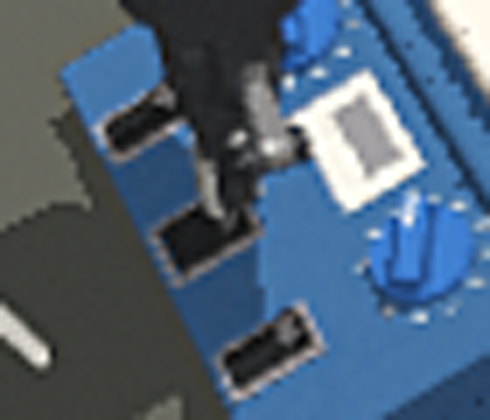

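The tip is at crop (232,200), just over the upper end of the mains rocker and clear of the knobs. I'll push down gradually.

```bash
python3 -m pendant '[{"dp":[0,0,-0.02],"spin":0},{"dp":[0,0,-0.01],"spin":0},{"dp":[0,0,0],"spin":0}]'; python3 -m pendant '[{"dp":[0,0,-0.01],"spin":0},{"dp":[0,0,0],"spin":0}]'
```

```text
clock: 2.85
tcp_pos: [0.5512, 0.0585, 0.0602]
tcp_rot: [-0.0, 0.148, 0.989, -0.0]
force: [-0.1, 0.2, 0.3]
grip_width: -0.0001
gripper_force: 0.0
clock: 3.05
tcp_pos: [0.5521, 0.0582, 0.059]
tcp_rot: [0.001, 0.148, 0.989, 0.0]
force: [0.5, -0.4, 2.5]
grip_width: 0.0001
gripper_force: 1.5
```

Contact at TCP z ≈ 0.059.

```bash
for i in 1 ; do python3 -m pendant '[{"dp":[0,0,-0.01],"spin":0},{"dp":[0,0,0],"spin":0}]'; python3 -m pendant '[{"dp":[0,0,-0.01],"spin":0},{"dp":[0,0,0],"spin":0}]'; done
```

```text
clock: 3.25
tcp_pos: [0.552, 0.0581, 0.0568]
tcp_rot: [0.001, 0.148, 0.989, 0.0]
force: [0.6, 0.2, -0.4]
grip_width: 0.0002
gripper_force: 0.0
clock: 3.45
tcp_pos: [0.5516, 0.0582, 0.0552]
tcp_rot: [0.0, 0.148, 0.989, 0.0]
force: [-1.5, -0.2, 9.6]
grip_width: -0.0
gripper_force: 4.8
```

```bash
python3 -m pendant '[{"dp":[0,0,0.1],"spin":0},{"dp":[0,0,0.06],"spin":0},{"dp":[-0.02,-0.07,0],"spin":0},{"dp":[-0.025,-0.08,0],"spin":0},{"dp":[-0.025,-0.08,0],"spin":0},{"dp":[-0.02,-0.07,0],"spin":0},{"dp":[0,0,0],"spin":0},{"dp":[0,0,0],"spin":0}]'
python3 - <<'E'
from h import *
o=get_obs(); print(o["tcp_pos"],o["force"])
p,d=camera("side"); cv2.imwrite(f"pics/side3.png",p)
cv2.imwrite("pics/c3.png",cv2.resize(p[180:240,200:270],None,fx=7,fy=7,interpolation=cv2.INTER_CUBIC))
E
```

```text
clock: 4.25
tcp_pos: [0.5332, -0.0022, 0.0863]
tcp_rot: [-0.0, 0.149, 0.989, 0.0]
force: [-0.6, 0.3, 0.2]
grip_width: -0.0003
gripper_force: 0.0
[ 0.53324644 -0.00216909  0.08633171] [-0.61027871  0.25282342  0.22753417]
```

View pics/c3.png

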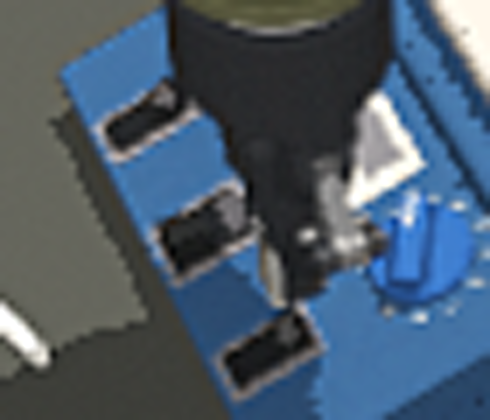

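```bash
python3 -m pendant '[{"dp":[0.006,0.006,-0.08],"spin":0},{"dp":[0,0,-0.05],"spin":0},{"dp":[0,0,0],"spin":0}]'; python3 -m pendant '[{"dp":[0,0,-0.01],"spin":0},{"dp":[0,0,0],"spin":0}]';python3 -m pendant '[{"dp":[0,0,-0.01],"spin":0},{"dp":[0,0,0],"spin":0}]'
```

```text
clock: 4.6
tcp_pos: [0.535, 0.0004, 0.0598]
tcp_rot: [-0.0, 0.147, 0.989, 0.0]
force: [-1.5, 1.3, 0.7]
grip_width: -0.0001
gripper_force: 0.5
clock: 4.8
tcp_pos: [0.5354, 0.0001, 0.0592]
tcp_rot: [0.001, 0.148, 0.989, 0.0]
force: [1.8, 1.6, 2.6]
grip_width: -0.0003
gripper_force: 1.3
clock: 5.0
tcp_pos: [0.5353, -0.0004, 0.0571]
tcp_rot: [0.001, 0.148, 0.989, 0.0]
force: [0.6, 0.5, 0.0]
grip_width: 0.0002
gripper_force: 0.2
```

```bash
python3 -m pendant '[{"dp":[0,0,-0.01],"spin":0},{"dp":[0,0,0],"spin":0}]'
```

```text
clock: 5.2
tcp_pos: [0.5348, -0.0006, 0.0552]
tcp_rot: [0.0, 0.148, 0.989, 0.0]
force: [-1.4, 0.1, 9.3]
grip_width: 0.0
gripper_force: 4.9
```

```bash
python3 -m pendant '[{"dp":[0,0,0.1],"spin":0},{"dp":[0,0,0.06],"spin":0},{"dp":[0.03,0.1,0],"spin":0},{"dp":[0.03,0.1,0],"spin":0},{"dp":[0.03,0.1,0],"spin":0},{"dp":[0.03,0.1,0],"spin":0},{"dp":[0.03,0.1,0],"spin":0},{"dp":[0.027,0.095,0],"spin":0}]'
python3 -m pendant '[{"dp":[0,0,0],"spin":0},{"dp":[0,0,0],"spin":0}]'
python3 - <<'E'
from h import *
p,d=camera("side"); cv2.imwrite(f"pics/side4.png",p)
a=cv2.imread("pics/side0.png")
cv2.imwrite("pics/c4.png",np.hstack([cv2.resize(x[180:240,205:260],None,fx=7,fy=7,interpolation=cv2.INTER_CUBIC) for x in(a,p)]))
E
```

```text
clock: 6.0
tcp_pos: [0.5698, 0.1194, 0.0863]
tcp_rot: [-0.0, 0.148, 0.989, -0.0]
force: [0.3, 0.1, 0.5]
grip_width: 0.0001
gripper_force: 0.0
clock: 6.2
tcp_pos: [0.5697, 0.1184, 0.0862]
tcp_rot: [-0.0, 0.148, 0.989, -0.0]
force: [-0.3, -1.2, 0.3]
grip_width: -0.0001
gripper_force: 0.0
```

View pics/c4.png

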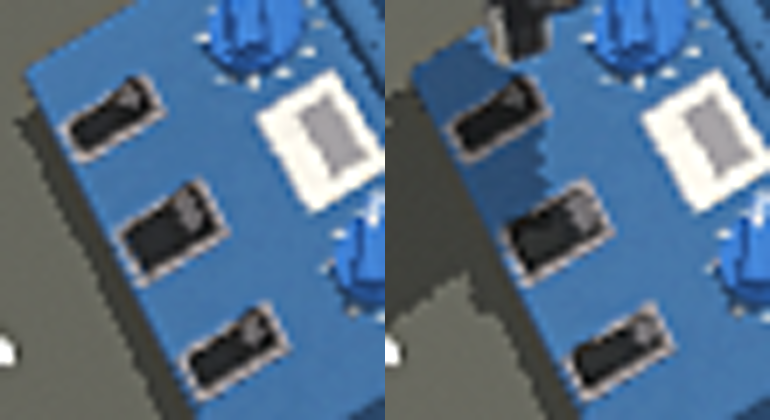

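Comparing before (left) and after (right), the raised upper ends of mains and stir have dropped flush inside their bezels (crop (580,205) and (640,330)), so both are on. The heat rocker still stands up. I'll press heat next.

```bash
python3 -m pendant '[{"dp":[0,0,-0.08],"spin":0},{"dp":[0,0,-0.05],"spin":0},{"dp":[0,0,0],"spin":0}]'; python3 -m pendant '[{"dp":[0,0,-0.01],"spin":0},{"dp":[0,0,0],"spin":0}]';python3 -m pendant '[{"dp":[0,0,-0.01],"spin":0},{"dp":[0,0,0],"spin":0}]';python3 -m pendant '[{"dp":[0,0,-0.01],"spin":0},{"dp":[0,0,0],"spin":0}]'
```

```text
clock: 6.55
tcp_pos: [0.57, 0.117, 0.0599]
tcp_rot: [-0.0, 0.149, 0.989, -0.001]
force: [-0.1, -0.7, 1.5]
grip_width: -0.0002
gripper_force: 0.4
clock: 6.75
tcp_pos: [0.5705, 0.1172, 0.0592]
tcp_rot: [0.0, 0.149, 0.989, -0.0]
force: [1.6, -2.3, 3.5]
grip_width: -0.0
gripper_force: 1.6
clock: 6.95
tcp_pos: [0.5709, 0.1177, 0.0574]
tcp_rot: [0.001, 0.149, 0.989, 0.0]
force: [-0.0, -0.3, 1.3]
grip_width: 0.0
gripper_force: 0.7
clock: 7.15
tcp_pos: [0.5705, 0.1184, 0.0553]
tcp_rot: [0.0, 0.148, 0.989, 0.0]
force: [0.6, -0.9, 7.5]
grip_width: -0.0003
gripper_force: 3.9
```

Same force signature. I'll retreat up, then towards the left and look.

```bash
python3 -m pendant '[{"dp":[0,0,0.1],"spin":0},{"dp":[0,0,0.2],"spin":0},{"dp":[-0.05,0,0.25],"spin":0},{"dp":[-0.1,0.15,0.2],"spin":0},{"dp":[-0.1,0.2,0.1],"spin":0},{"dp":[-0.1,0.2,0],"spin":0},{"dp":[-0.1,0.2,0],"spin":0},{"dp":[-0.05,0.2,0],"spin":0}]'
python3 -m pendant '[{"dp":[0,0.2,0],"spin":0},{"dp":[0,0.2,0],"spin":0},{"dp":[0,0.2,0],"spin":0},{"dp":[0,0,0],"spin":0},{"dp":[0,0,0],"spin":0}]'
python3 - <<'E'
from h import *
p,d=camera("side"); cv2.imwrite("pics/side5.png",p)
t,d=camera("top"); cv2.imwrite("pics/top5.png",t)
a=cv2.imread("pics/side0.png"); b=cv2.imread("pics/top0.png")
f=lambda x:cv2.resize(x,(385,290),interpolation=cv2.INTER_CUBIC)
cv2.imwrite("pics/c5.png",np.vstack([np.hstack([f(x[170:238,205:295]) for x in(a,p)]),np.hstack([f(x[165:255,190:310]) for x in(b,t)])]))
E
```

```text
clock: 7.95
tcp_pos: [0.4691, 0.3083, 0.2207]
tcp_rot: [-0.001, 0.147, 0.989, 0.0]
force: [-0.1, -0.9, -0.9]
grip_width: 0.0
gripper_force: 0.0
clock: 8.45
tcp_pos: [0.4702, 0.4274, 0.2193]
tcp_rot: [-0.001, 0.147, 0.989, -0.001]
force: [1.1, -1.2, 0.2]
grip_width: 0.0006
gripper_force: 0.0
```

View pics/c5.png

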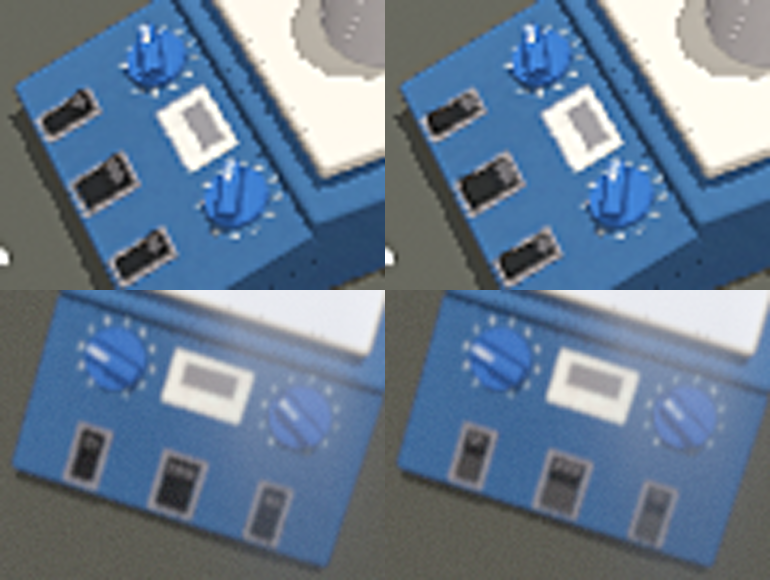

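The pictures show all three rockers switched over in both views, with the knobs and the beaker unchanged and the hand clear.

```bash
python3 -c "
from rig import *
print(finish_job())"
```

```text
the job is handed in; nothing more can be done
None
```

I switched on the mains, then the stirring, then the heating; before-and-after pictures show all three rockers fully over and the knobs and foil beaker unmoved, and the job was handed in at about 8.5 s with the hand clear.

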